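# Unlock the slide cassette and lift it out of the scanner dock by its two side catches

## Task

Unlock the blue slide cassette in the white scanner dock: pull the lock bolt by its black, red-ended knob straight out to its stop and let go of it. Then pinch the two orange side catches of the cassette fully together, lift the cassette straight up and keep holding it by its pinched catches, level and roughly 15 cm above its seat; the job finishes while the gripper is still holding it there. Leave the other things on the bench where they are.

Things in the scene. Friction and masses are not known exactly. Their poses are not given: they have to be found in the camera images.
- dock: White dock fixed to the bench, 156 x 104 mm, yaw up to 0.35 rad either way. Origin on the bench under the centre of the cassette's bay; +x to its rear (bolt side is -x), y left, z up. Bay floor at z = 10 mm; guides with 1.5 mm play. Heights: guides 34, dark catch keepers at y = +-32..46 mm 38, rear housing (x = 48..62 mm) 44, bolt bracket (x = -86..-74, y = -15..15 mm) 64 mm.
- bolt_knob (a point): Centre of the lock bolt's knob, moves with it: black cylinder along the dock's x, 22 mm diameter, 24 mm long, axis 50 mm above the bench, 116 mm in front of the dock's origin when home; red rim (28 mm diameter, 4 mm thick) at its outer -x end. An 8 mm rod leads from it through the bracket to the cassette. Free on both sides and above: can be gripped from above across the dock's y.
- bolt (a joint): Lock bolt, m: 0 = home, its tip over the cassette's front tongue, blocking it; grows as the knob is pulled along the dock's -x; 0.025 = at the stop; tip clear of the tongue from 0.015. Sprung towards home, but its stiff guide holds it where it is left; takes 6 to 8 N to pull. May start up to 6 mm from home.
- cassette: Blue slide cassette, 84 (x) x 38 (y) x 50 mm high plus orange catches; holds glass slides (up to 53 mm above its underside); 0.2 to 0.35 kg. Origin: centre of its underside, 10 mm above the bench when seated; axes then parallel to the dock's. A tongue 20 mm wide sticks out 18 mm at its front, under the bolt's tip.
- cassette_grip (a point): Midway between the finger areas of the two catches, 56 mm above the cassette's underside (66 above the bench when seated); cassette axes. The catches are upright orange paddles at its +y and -y sides, 24 mm wide in x, up to 68 mm above the underside; outer faces 60 mm apart when free, 46 when fully pinched. From 45 mm above the bench up, the space beside the paddles is free.
- catch_left (a joint): Left (+y) catch, m: 0 = sprung out, its nose hooked 5 mm under the dock's keeper; 0.007 = pushed in to its stop; the nose clears the keeper from about 0.0055. Spring 4 N at first, 7.5 N when fully in; returns when let go.
- catch_right (a joint): Right (-y) catch, the mirror image of the left one, same values.
- beaker_250: Bystander: empty clear beaker, 88 mm wide, 94 mm high. Origin: centre of its underside. To be left alone.
- masking_roll: Bystander: roll of masking tape lying flat, 104 mm wide, 25 mm high. Origin: centre of its underside. To be left alone.
- wash_bottle_1: Bystander: white squeeze bottle with red cap, 68 mm wide, 150 mm high. Origin: centre of its underside. To be left alone.
- hdpe_left: Bystander: white bottle with blue cap, 64 mm wide, 150 mm high. Origin: centre of its underside. To be left alone.
Mind the look-alikes: they are no part of the job. Leave any pink look-alike of the cassette alone.

How it is judged:
On the way, in this order (a step that is already met when the one before it is completed fails the run):
1. the lock bolt is pulled out to its stop and let go, the cassette still seated (value of joint bolt above 0.022 m and contact force between bolt and the fingers below 0.1 N and z of cassette_grip in the frame of dock below 0.071 m), for 0.2 s.
2. both catches are pinched in while the cassette is still in its bay (value of joint each of catch_left, catch_right above 0.0052 m and z of cassette_grip in the frame of dock below 0.071 m), for 0.1 s.
At the end, for the whole second after the job is handed in: The gripper holds the cassette still, at least 100 mm above its seat in the dock and within 0.2 rad of level, both catches pinched in by at least 5.2 mm of their 7 mm, touching the dock nowhere; the bolt is still out by at least 18 mm (value of joint each of catch_left, catch_right above 0.0052 m and z of cassette_grip in the frame of dock above 0.166 m and angle between cassette_grip's own z axis and vertical below 0.2 rad and contact force between cassette and the fingers above 2 N and contact force between cassette and dock below 0.1 N and linear speed of cassette below 0.03 m/s and value of joint bolt above 0.018 m); the arm keeps its last pose, push and grip.
It fails at once if the cassette is tipped by more than 0.35 rad (angle between cassette_grip's own z axis and vertical above 0.35 rad).
It fails at once if a bystander (beaker, tape roll or bottle) is moved by more than 20 mm (distance of any of beaker_250, masking_roll, wash_bottle_1, hdpe_left from where it was at the start of the episode above 0.02 m).
It also fails if it takes over 48 s, if anything falls off the work surface, if the arm or the gripper's body presses on something with over 40 N, if the wrist force passes 120 N, or if a joint passes its speed limit or range.

## Robot

A 7-joint arm with a two-finger parallel gripper is mounted at the origin on a cart in front of the work surface, level with it; the furniture and walls round the work are solid. World frame = base frame: x ahead of the robot, y to its left, z up, the work surface at z = 0. Lengths are in m, angles in rad, forces in N, time in s.
With the tool pointing down it reaches from about 0.4 to 0.85 m from the base axis. Payload 4.5 kg.
Tool frame: the origin (TCP) lies on the centre line of the jaws, within the pads' length; the fingertips stand r.tips_ahead ahead of it and the grasp point (between the pads) is the TCP (r.tips_ahead is the distance from the TCP to the fingertips, in m); z points along the fingers, y is the direction in which the jaws open and shut (so a half turn about z gives the same grasp; the last joint's range is limited). The gripper opens to 88 mm and grips with 3 to 60 N. Pads are 18 mm wide; open, the fingers measure 123 mm over their backs; the gripper's body (75 mm by 187 mm) begins 45 mm behind the grasp point.
Start: joints at [-1.075, 0.689, -0.195, 1.565, 0.157, 0.902, -0.215], TCP at [0.278, 0.56, 0.258] pointing down, gripper open.
Joint ranges: [-3.01, 3.01], [-0.46, 2.08], [-1.47, 1.51], [0.13, 2.56], [-1, 4.14], [0.04, 2.09], [-2.66, 2.66]. Speed limits (rad/s): [2.57, 2.57, 3.14, 3.14, 3.14, 3.14, 3.14].

## Interface

Orientations are given as a unit quaternion [x, y, z, w].
In Python, from plant import r gives the robot as it stands.
- The arm moves only by the shell command python3 -m inch 'ROWS' [FORCE]. ROWS is JSON, a list of rows, each a list of 5 numbers: the shift along the world's x, y, z in units of 25 mm (1.0 is 25 mm), then the turn about the world's z in units of 6 degrees (1.0 is 6 degrees), then the finger opening in mm, from 0 to 88.1. A call has 1 to 5 rows; each row shifts and turns the commanded pose from where the row before left it; what a row does not reach is not made up. A row lasts 1/10 s, in which the tool goes at most 50 mm and 8.59 degrees, less where a joint would pass 70% of its speed; a pose out of reach is approached as far as the arm can. A call is refused whole if a number of a shift passes 1 or a number of a turn 1, either way. A call with a gripper value outside its range is refused whole. The fingers move at their own pace and stop on an object; FORCE is the grip in N (left out, the last holds). Time passes only in rows, so rows that do not move let the fingers close. It gives the time, the measured TCP pose, the force and the opening at its end, in the units of the state.
- r.get_state(): the state, without advancing time (a new reading comes with each control period).
- r.snapshot(name): name is "side" or "top" or "wrist"; returns a dict with "pixels" (420x560x3 uint8, red, green, blue), "range_z" (420x560 float32, m along the optical axis (not along the pixel's ray), 0 where there is no reading), "K" (3x3 intrinsics, pixels), "k1" (the pictures are not rectified: a ray, as slopes to the right and down, at radius r is drawn at 1 + k1 r^2 times it, then the intrinsics apply), "position" and "attitude" of the camera in the world. Camera axes: x right, y up, looking along -z (the intrinsics and any distortion apply to the point x, -y, -z); pixel columns grow to the right and rows downward; lengths in m; the calibration is good to about 2 mm. A picture is of the moment at which its call begins.
- r.finish_job(): hands the job in, once; it reports no verdict.
The state is a dict: "clock": time; "q": joint angles; "qd": joint speeds; "joint_torque": joint torques, N m; "tool_pos": TCP position; "eef_rot": TCP orientation; "contact_force": force on the tool from outside, world axes, zero at the start; "moment": the same for the moment, N m; "opening": opening from 0.0 (shut) to 1.0 (fully open).
Only numpy, scipy, OpenCV 4.12 (cv2) and the standard library are available. Lean on these libraries where they do the work, as an engineer would, in place of code of your own. Each camera call takes 0.05 s, during which the arm holds its last target. There are 200 camera calls.

## Working session

There is one attempt and no reset: what is moved stays moved. The work goes in short steps, Python scripts to look and compute and a shell command to move; the robot and the scene stay as the last step left them, time stands still between calls to the robot, and variables do not carry over. Pictures are saved under pics/ and viewed, about 8 in all and at most 12, crops included, and the job is handed in when it is done.

```bash
mkdir -p pics; ls; cat > h.py <<'E'
import numpy as np, cv2
from scipy.spatial.transform import Rotation as R
from plant import r
def snap(name,fn=None):
    s=r.snapshot(name)
    if fn: cv2.imwrite('pics/'+fn,cv2.cvtColor(s['pixels'],cv2.COLOR_RGB2BGR))
    return s
def rot(s):
    a=np.array(s['attitude'],float)
    return a if a.shape==(3,3) else R.from_quat(a).as_matrix()
def rays(s,uv):
    uv=np.atleast_2d(np.array(uv,float)); K=np.array(s['K'])
    d=np.stack([(uv[:,0]-K[0,2])/K[0,0],(uv[:,1]-K[1,2])/K[1,1]],1)
    u=d.copy()
    for _ in range(20): u=d/(1+s['k1']*(u**2).sum(1,keepdims=True))
    return np.c_[u[:,0],-u[:,1],-np.ones(len(u))]@rot(s).T
def onplane(s,uv,z):
    d=rays(s,uv); p=np.array(s['position']); return p+d*((z-p[2])/d[:,2])[:,None]
def cloud(s,uv):
    uv=np.atleast_2d(uv).astype(int); d=rays(s,uv)
    return np.array(s['position'])+d*s['range_z'][uv[:,1],uv[:,0]][:,None]
def tri(s1,uv1,s2,uv2):
    d1=rays(s1,uv1)[0];d2=rays(s2,uv2)[0];p1=np.array(s1['position']);p2=np.array(s2['position'])
    t=np.linalg.lstsq(np.c_[d1,-d2],p2-p1,rcond=None)[0]
    a=p1+d1*t[0];b=p2+d2*t[1]; return (a+b)/2,np.linalg.norm(a-b)
E
python3 - <<'E'
from h import *
a=snap('top','top.png')
b=snap('side','side.png')
for s in(a,b):print(s['K'],s['k1'],s['position'],s['attitude'])
st=r.get_state();print(st,r.tips_ahead)
E
```

```text
pics
[[490.38167989   0.         284.4600665 ]
 [  0.         490.38167989 195.32656367]
 [  0.           0.           1.        ]] -0.11699008329561975 [ 0.23736636 -0.07538328  1.59696871] [ 0.06592492 -0.0533815  -0.70375657  0.70535878]
[[502.0965999    0.         284.23012259]
 [  0.         502.0965999  216.29564718]
 [  0.           0.           1.        ]] -0.02694950972640615 [ 0.11469287 -1.34342814  0.60834841] [ 0.55019282 -0.08618531 -0.11499801  0.82257851]
{'clock': 0.1, 'q': array([-1.07518416,  0.68985079, -0.19453631,  1.56621462,  0.15728902,
        0.90249021, -0.21510245]), 'qd': array([ 0.00021522, -0.00381307, -0.00072096, -0.00348685,  0.00042094,
       -0.00126163, -0.00061412]), 'joint_torque': array([-3.24471417e-03, -5.28502357e+01, -1.27130281e+00, -1.53835434e+01,
       -5.25160774e-02,  2.03685791e-03,  3.94266635e-05]), 'tool_pos': array([0.2782769 , 0.55905177, 0.25702817]), 'eef_rot': array([ 2.28822370e-01,  9.73467875e-01, -7.75410859e-04, -1.31425549e-04]), 'contact_force': array([-0.22579033,  0.28126419, -0.27059693]), 'moment': array([-0.04213846, -0.01873458,  0.02652654]), 'opening': 1.000745419117853} 0.019
```

View pics/top.png

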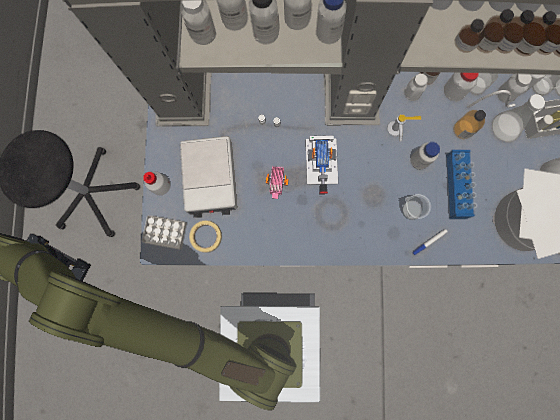

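View pics/side.png

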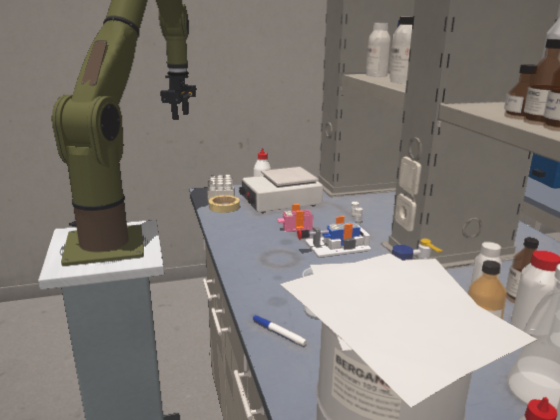

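The top view shows the dock at (322,160), with the orange catches near (309,153) and (333,153) and the knob near (323,190). The pink decoy is at (277,181). In the side view the dock is at (340,240).

```bash
cat > m.py <<'E'
from h import *
def blobs(s,lo,hi,roi,mn=4):
    x0,y0,x1,y1=roi; hsv=cv2.cvtColor(s['pixels'],cv2.COLOR_RGB2HSV)
    m=cv2.inRange(hsv,np.array(lo),np.array(hi)); k=np.zeros_like(m);k[y0:y1,x0:x1]=m[y0:y1,x0:x1]
    n,l,st,c=cv2.connectedComponentsWithStats(k)
    return [(c[i],st[i],np.argwhere(l==i)[:,::-1]) for i in range(1,n) if st[i,4]>=mn]
E
python3 - <<'E'
from m import *
a=snap('top');b=snap('side')
for nm,s,roi in(('top',a,(300,125,345,205)),('side',b,(305,210,385,260))):
  for cn,lo,hi in(('orange',(6,150,120),(18,255,255)),('red',(0,150,60),(4,255,255)),('blue',(100,130,60),(125,255,255)),('black',(0,0,0),(180,255,45))):
    for c,st,px in blobs(s,lo,hi,roi,5):
      P=cloud(s,px); print(nm,cn,c.round(1),st,np.median(P,0).round(4),P.max(0).round(3))
c=cv2.cvtColor(a['pixels'],cv2.COLOR_RGB2BGR)[120:210,255:355]
d=cv2.cvtColor(b['pixels'],cv2.COLOR_RGB2BGR)[195:265,270:390]
cv2.imwrite('pics/c.png',np.vstack([cv2.resize(c,(480,300),interpolation=2) if 0 else cv2.resize(c,(400,360)),cv2.resize(d,(400,233))]))
E
```

```text
top orange [330.6 152.5] [330 147   2  11  13] [ 0.6331 -0.1958  0.0675] [ 0.654 -0.075  1.597]
top orange [313.1 152.3] [312 148   3  10  20] [ 0.6397 -0.1387  0.075 ] [ 0.651 -0.137  0.084]
top red [324.5 192. ] [322 192   6   1   6] [ 0.5104 -0.1747  0.0598] [ 0.511 -0.167  0.067]
top blue [319.9 157.5] [316 140  13  32  98] [ 0.6147 -0.157   0.0457] [ 0.686 -0.149  0.066]
top blue [320.5 149.9] [320 143   3  15  19] [ 0.6559 -0.1643  0.0164] [ 0.683 -0.163  0.061]
top blue [323.6 151.4] [323 144   3  16  20] [ 0.6519 -0.1773  0.0172] [ 0.681 -0.172  0.064]
top blue [326.  157.5] [326 155   1   6   6] [ 0.63   -0.1828  0.0333] [ 0.636 -0.182  0.043]
top blue [328. 158.] [328 156   1   5   5] [ 0.6226 -0.1873  0.0599] [ 0.628 -0.187  0.064]
side orange [339.9 219.2] [337 216   7   7  41] [ 0.6416 -0.1446  0.0692] [ 0.652 -0.138  0.077]
side orange [347.7 230.7] [344 224   8  14  95] [ 0.6422 -0.2002  0.0571] [ 0.654 -0.192  0.608]
side blue [334.1 233.7] [324 227  19  12 116] [ 0.608  -0.1879  0.0443] [ 0.631 -0.156  0.608]
side blue [355.8 231.5] [353 228   7   8  41] [ 0.6724 -0.1875  0.0458] [ 0.682 -0.181  0.057]
```

View pics/c.png

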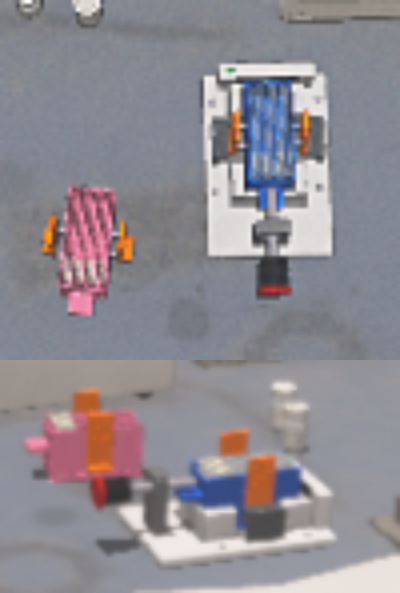

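The dock's yaw is small and the cassette grip is near (0.641,-0.168). The knob, outer rim down, is near (0.525,-0.172). I'll approach high, then look with the wrist camera.

```bash
python3 -m inch '[[0.5,-1,0,0.5,88],[0.5,-1,0,0.5,88],[0.5,-1,0,0.5,88],[0.5,-1,0,0.5,88],[0.5,-1,0,0.5,88]]' 20
python3 -m inch '[[0.5,-1,0,0.5,88],[0.5,-1,0,0.5,88],[0.5,-1,0,0.5,88],[0.5,-1,0,0.5,88],[0.5,-1,0,0.3,88]]'
python3 -m inch '[[0.5,-1,0,0,88],[0.5,-1,0,0,88],[0.5,-1,0,0,88],[0.5,-1,0,0,88],[0.5,-1,0,0,88]]'
python3 -m inch '[[0.3,-1,0,0,88],[0.3,-1,0,0,88],[0.3,-1,0,0,88],[0,-1,0,0,88],[0,-1,0,0,88]]'
python3 -m inch '[[0,-1,0,0,88],[0,-1,0,0,88],[0,-1,0,0,88],[0,-1,0,0,88],[0,-1,0,0,88]]'
```

```text
clock: 0.7
tool_pos: [0.3414, 0.4334, 0.2576]
eef_rot: [0.099, 0.995, -0.0, 0.0]
contact_force: [0.2, -0.6, -0.4]
opening: 1.0
clock: 1.2
tool_pos: [0.4039, 0.3084, 0.2577]
eef_rot: [-0.021, 1.0, -0.0, -0.0]
contact_force: [0.6, 0.2, -1.0]
opening: 0.999
clock: 1.7
tool_pos: [0.4664, 0.1834, 0.2577]
eef_rot: [-0.02, 1.0, -0.0, -0.0]
contact_force: [0.5, 0.6, -0.2]
opening: 1.0
clock: 2.2
tool_pos: [0.4886, 0.0584, 0.2577]
eef_rot: [-0.02, 1.0, 0.0, 0.0]
contact_force: [0.0, 0.2, 0.3]
opening: 1.0
clock: 2.7
tool_pos: [0.4883, -0.0665, 0.2577]
eef_rot: [-0.02, 1.0, 0.0, -0.0]
contact_force: [0.8, -0.0, -0.7]
opening: 0.998
```

```bash
python3 -m inch '[[0.2,-1,0,0,88],[0.2,-1,0,0,88],[0.2,-1,0,0,88],[0.2,-1,0,0,88],[0,0,0,0,50]]'
python3 -m inch '[[0,0,0,0,50],[0,0,0,0,50]]'
python3 - <<'E'
from h import *
s=snap('wrist','w1.png');print(s['K'],s['k1'],s['position'],rot(s).round(3))
E
```

```text
clock: 3.2
tool_pos: [0.5084, -0.1698, 0.2573]
eef_rot: [-0.017, 1.0, -0.001, -0.0]
contact_force: [-1.1, 0.3, -0.7]
opening: 0.929
clock: 3.4
tool_pos: [0.5083, -0.164, 0.2577]
eef_rot: [-0.021, 1.0, 0.001, -0.0]
contact_force: [-0.1, 1.3, 0.2]
opening: 0.752
[[289.56794794   0.         279.54268086]
 [  0.         289.56794794 210.82341583]
 [  0.           0.           1.        ]] 0.012569844713375094 [ 0.42935127 -0.16842752  0.38519347] [[-0.043 -0.951 -0.306]
 [ 0.999 -0.041 -0.013]
 [-0.    -0.307  0.952]]
```

View pics/w1.png

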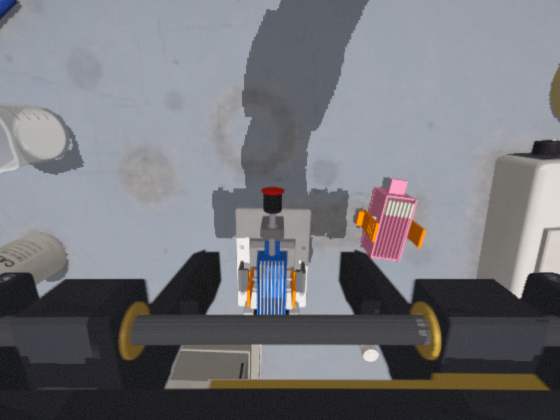

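The wrist view shows the knob at (273,201) with its red rim at (273,190), and the catches near (249,286) and (297,286). The pink decoy is to the right at (390,225).

```bash
python3 - <<'E'
from m import *
w=snap('wrist');b=snap('side')
def show(n,bl,s):
  for c,st,px in bl:
    P=cloud(s,px); print(n,c.round(1),st,np.median(P,0).round(4),np.percentile(P,5,axis=0).round(4),np.percentile(P,95,axis=0).round(4))
show('w red',blobs(w,(0,150,60),(4,255,255),(255,180,290,215)),w)
show('w blk',blobs(w,(0,0,0),(180,255,40),(255,190,290,213),20),w)
show('w or',blobs(w,(6,150,100),(20,255,255),(235,255,312,312)),w)
show('w blue',blobs(w,(100,150,60),(125,255,255),(235,235,312,315),20),w)
show('s red',blobs(b,(0,120,50),(6,255,255),(285,225,325,255)),b)
show('s or',blobs(b,(6,150,100),(20,255,255),(330,210,360,245)),b)
# white dock front edge/side edges: base plate at z~? by colour
g=w['pixels'].astype(int)
hsv=cv2.cvtColor(w['pixels'],cv2.COLOR_RGB2HSV)
m=(hsv[...,1]<25)&(hsv[...,2]>135); 
for v in(220,228,236,244):
  u=np.where(m[v,225:325])[0]+225
  if len(u): print(v,u.min(),u.max(),cloud(w,[[u.min()+1,v],[u.max()-1,v]]).round(4).tolist())
# columns of front edge
for u in(242,248,300,306):
  v=np.where(m[195:240,u])[0]+195
  if len(v): print(u,v.min(),cloud(w,[[u,v.min()+1]]).round(4))
E
```

```text
w red [272.4 190.7] [262 187  22   9 140] [ 0.5098 -0.1735  0.0593] [ 0.5092 -0.184   0.0479] [ 0.5141 -0.163   0.0641]
w blk [272.1 203.3] [264 195  18  18 281] [ 0.5254 -0.173   0.0601] [ 0.5164 -0.1824  0.0559] [ 0.5345 -0.164   0.0619]
w or [249.3 286. ] [247 268   7  39 155] [ 0.6331 -0.1981  0.0642] [ 0.6302 -0.2019  0.0292] [ 0.6508 -0.1965  0.0785]
w or [292.8 286.6] [291 269   5  38 133] [ 0.6304 -0.1427  0.0667] [ 0.6289 -0.1446  0.0294] [ 0.6489 -0.1394  0.0785]
w blue [271.9 270.6] [256 241  30  74 674] [ 0.6134 -0.1672  0.0446] [ 0.5867 -0.1885  0.0159] [ 0.6807 -0.1527  0.0605]
w blue [265.6 280.5] [265 267   2  25  40] [ 0.6561 -0.1788  0.0161] [ 0.635  -0.1798  0.0153] [ 0.6702 -0.1779  0.0179]
w blue [269.2 286.5] [269 267   2  47  60] [ 0.6598 -0.1732  0.0166] [ 0.6352 -0.1745  0.0152] [ 0.682  -0.172   0.0475]
w blue [280.  282.6] [279 266   3  35  40] [ 0.658  -0.1578  0.0163] [ 0.6326 -0.1589  0.0152] [ 0.6814 -0.1568  0.0193]
w blue [262. 286.] [262 274   1  25  25] [ 0.6644 -0.1838  0.0164] [ 0.6465 -0.1843  0.0157] [ 0.6818 -0.1833  0.0179]
s red [299.3 234.4] [298 231   4   8  27] [ 0.511  -0.1785  0.0517] [ 0.5097 -0.1862  0.0417] [ 0.514  -0.1652  0.0592]
s or [339.7 219.3] [336 216   8   7  43] [ 0.6413 -0.1437  0.0676] [ 0.6323 -0.1466  0.0598] [ 0.6514 -0.1404  0.0761]
s or [347.7 230.7] [344 224   8  14  95] [ 0.6422 -0.1997  0.0563] [ 0.6327 -0.2035  0.0396] [ 0.6516 -0.1961  0.0748]
220 235 309 [[0.5658, -0.2223, 0.0107], [0.5616, -0.1236, 0.0104]]
228 236 309 [[0.5775, -0.221, 0.0107], [0.5736, -0.1226, 0.0099]]
236 235 324 [[0.5899, -0.2225, 0.0099], [0.5886, -0.099, 0.0002]]
244 225 324 [[0.6074, -0.2385, -0.0001], [0.6012, -0.0979, 0.0002]]
242 209 [[ 0.5513 -0.2143  0.0099]]
248 209 [[ 0.5511 -0.2062  0.0094]]
300 210 [[ 0.549  -0.1354  0.0108]]
306 210 [[ 0.549  -0.1272  0.0097]]
```

Knob centre measures about (0.526,-0.173), axis z≈0.05, and yaw about 0.02. The grip point is about (0.642,-0.171). Heights agree with the text, so I'll descend on the knob.

```bash
python3 -m inch '[[0.7,0,0,-0.15,50],[0,0,-0.8,0,50],[0,0,-1,0,50],[0,0,-1,0,50],[0,0,-1,0,50]]'
python3 -m inch '[[0,0,-1,0,50],[0,0,-1,0,50],[0,0,0,0,50],[0,0,0,0,50]]'
```

```text
clock: 4.05
tool_pos: [0.5261, -0.1647, 0.162]
eef_rot: [-0.013, 1.0, 0.0, 0.0]
contact_force: [0.3, -0.1, -0.5]
opening: 0.567
clock: 4.45
tool_pos: [0.5261, -0.1648, 0.113]
eef_rot: [-0.013, 1.0, 0.0, -0.0]
contact_force: [0.4, -0.0, 0.3]
opening: 0.566
```

```bash
python3 -m inch '[[0,-0.33,0,0,50],[0,0,-1,0,50],[0,0,-1,0,50],[0,0,-0.5,0,50],[0,0,0,0,50]]' 25
python3 -m inch '[[0,0,0,0,10],[0,0,0,0,10],[0,0,0,0,10],[0,0,0,0,10],[0,0,0,0,10]]' 25
python3 -c "
from h import *
snap('wrist','w2.png')"
```

```text
clock: 4.95
tool_pos: [0.5256, -0.174, 0.0498]
eef_rot: [-0.012, 1.0, 0.0, -0.001]
contact_force: [0.5, 0.2, 0.1]
opening: 0.567
clock: 5.45
tool_pos: [0.5265, -0.172, 0.0509]
eef_rot: [-0.013, 1.0, 0.001, 0.001]
contact_force: [-1.1, 3.8, 5.4]
opening: 0.234
```

View pics/w2.png

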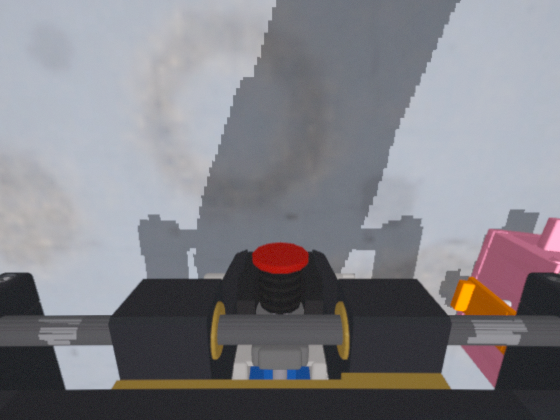

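The fingers hold the knob, with the red rim at (280,258) just beyond the pads. I'll pull it out.

```bash
python3 -m inch '[[-0.2,0,0,0,10],[-0.2,0,0,0,10],[-0.2,0,0,0,10],[-0.2,-0.02,0,0,10],[-0.2,0,0,0,10]]' 35
python3 -m inch '[[-0.1,0,0,0,10],[0,0,0,0,10],[0,0,0,0,10]]'
```

```text
clock: 6.0
tool_pos: [0.5061, -0.1725, 0.0511]
eef_rot: [-0.014, 1.0, 0.001, 0.005]
contact_force: [7.4, 4.2, -1.9]
opening: 0.233
clock: 6.3
tool_pos: [0.503, -0.1725, 0.051]
eef_rot: [-0.014, 1.0, 0.001, 0.005]
contact_force: [6.0, 3.4, 0.0]
opening: 0.226
```

```bash
python3 -m inch '[[-0.1,0,0,0,10],[-0.1,0,0,0,10],[0,0,0,0,10],[0,0,0,0,10]]'
python3 -m inch '[[-0.1,0,0,0,10],[-0.1,0,0,0,10],[0,0,0,0,10],[0,0,0,0,10]]'
```

```text
clock: 6.7
tool_pos: [0.5018, -0.1725, 0.0511]
eef_rot: [-0.014, 1.0, 0.001, 0.008]
contact_force: [12.5, 2.2, -4.9]
opening: 0.233
clock: 7.1
tool_pos: [0.5016, -0.1725, 0.0513]
eef_rot: [-0.014, 1.0, 0.001, 0.013]
contact_force: [18.9, 2.2, -12.8]
opening: 0.228
```

The stop is reached, 24.9 mm out with force rising. I'll ease the pull, then release.

```bash
python3 -m inch '[[0.25,0,0,0,10],[0,0,0,0,50],[0,0,0,0,50],[0,0,0,0,50],[0,0,0,0,50]]'
python3 -m inch '[[0,0,0,0,50],[0,0,1,0,50],[0,0,1,0,50],[0,0,1,0,50],[0,0,1,0,50]]'
python3 -m inch '[[0,0,1,0,50],[0,0,0.5,0,50],[0,0,0,0,50],[0,0,0,0,50]]'
python3 - <<'E'
from m import *
st=r.get_state();print(st['tool_pos'],st['eef_rot'],st['opening'])
w=snap('wrist','w3.png');b=snap('side')
for n,s,lo,hi,roi in(('w red',w,(0,150,60),(4,255,255),(240,140,320,260)),('w or',w,(6,150,100),(20,255,255),(215,240,345,330)),('s red',b,(0,120,50),(6,255,255),(275,225,325,255)),('s or',b,(6,150,100),(20,255,255),(330,210,360,245))):
  for c,t,px in blobs(s,lo,hi,roi):
    P=cloud(s,px);P=P[P[:,2]<.1]; print(n,c.round(1),t,np.median(P,0).round(4),np.percentile(P,5,axis=0).round(4),np.percentile(P,95,axis=0).round(4))
E
```

```text
clock: 7.6
tool_pos: [0.4932, -0.1748, 0.0501]
eef_rot: [-0.012, 1.0, -0.0, -0.001]
contact_force: [-0.5, 0.5, 0.0]
opening: 0.56
clock: 8.1
tool_pos: [0.4937, -0.1742, 0.151]
eef_rot: [-0.013, 1.0, 0.0, -0.001]
contact_force: [0.8, -0.1, -0.7]
opening: 0.571
clock: 8.5
tool_pos: [0.4941, -0.1742, 0.1871]
eef_rot: [-0.013, 1.0, 0.0, -0.001]
contact_force: [-0.0, -0.5, -0.5]
opening: 0.568
[ 0.49410534 -0.17422066  0.18706068] [-1.25392972e-02  9.99921193e-01  8.28376990e-05 -6.05666074e-04] 0.5680982279190883
w red [281.2 198.7] [268 194  28  11 241] [ 0.4854 -0.1743  0.0583] [ 0.4848 -0.1845  0.0442] [ 0.4896 -0.1638  0.0641]
w or [256.  312.3] [253 310   6   5  23] [ 0.6308 -0.1993  0.0294] [ 0.6301 -0.2029  0.0263] [ 0.6327 -0.197   0.0318]
w or [305.5 312.4] [303 310   6   5  22] [ 0.6297 -0.1423  0.0291] [ 0.629  -0.1446  0.0259] [ 0.6317 -0.1388  0.0313]
s red [291.  235.7] [290 232   3   8  23] [ 0.4863 -0.1814  0.0514] [ 0.485  -0.1891  0.0422] [ 0.4886 -0.1731  0.0605]
s or [339.7 219.3] [336 216   8   7  43] [ 0.6416 -0.1433  0.0678] [ 0.6316 -0.1481  0.0598] [ 0.6524 -0.1391  0.0754]
s or [347.7 230.7] [344 224   8  14  95] [ 0.6423 -0.1998  0.0569] [ 0.6326 -0.2038  0.0395] [ 0.6514 -0.1962  0.0752]
```

View pics/w3.png

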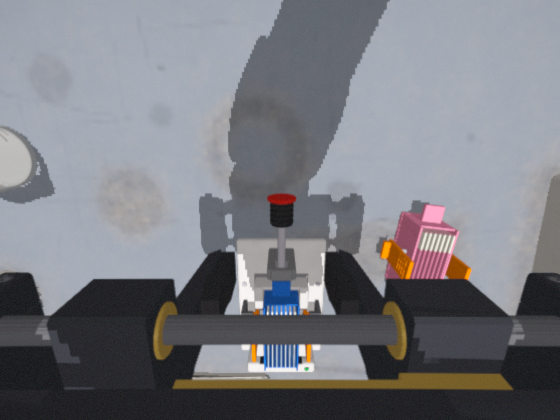

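The bolt is out about 24.5 mm and stayed out after release: the red rim now sits at (281,199). The grip point is confirmed at (0.642,-0.171). Moving over the cassette with the fingers wide open.

```bash
python3 -m inch '[[1,0,0,0,86],[1,0.13,0,0,86],[1,0,0,0,86],[1,0,0,0,86],[1,0,0,0,86]]' 30
python3 -m inch '[[0.92,0,0,0,86],[0,0,-1,0,86],[0,0,-0.5,0,86],[0,0,0,0,86],[0,0,0,0,86]]'
python3 - <<'E'
from m import *
w=snap('wrist','w4.png')
for c,t,px in blobs(w,(6,150,100),(20,255,255),(150,230,420,420),20):
    P=cloud(w,px);P=P[P[:,2]<.1]; print(c.round(1),t,np.percentile(P,5,axis=0).round(4),np.percentile(P,95,axis=0).round(4))
print(r.get_state()['tool_pos'])
E
```

```text
clock: 9.1
tool_pos: [0.6199, -0.1707, 0.1861]
eef_rot: [-0.013, 1.0, 0.0, -0.001]
contact_force: [0.3, -0.0, 0.1]
opening: 0.971
clock: 9.6
tool_pos: [0.6419, -0.171, 0.1497]
eef_rot: [-0.013, 1.0, 0.0, -0.001]
contact_force: [0.2, -0.7, 0.2]
opening: 0.974
[245.3 236.4] [242 230   9  16 106] [ 0.6429 -0.1998  0.0624] [ 0.6536 -0.1962  0.079 ]
[318.1 236.3] [313 230  10  16 108] [ 0.6414 -0.1443  0.0609] [ 0.6522 -0.1409  0.079 ]Traceback (most recent call last):
  File "<stdin>", line 4, in <module>
    return _quantile_unchecked(
        a, q, axis, out, overwrite_input, method, keepdims, weights)
    return _ureduce(a,
                    func=_quantile_ureduce_func,
    ...<5 lines>...
                    overwrite_input=overwrite_input,
                    method=method)
    r = func(a, **kwargs)
    result = _quantile(arr,
                       quantiles=q,
    ...<2 lines>...
                       out=out,
                       weights=wgt)
    slices_having_nans = np.isnan(arr[-1, ...])
                                  ~~~^^^^^^^^^
IndexError: index -1 is out of bounds for axis 0 with size 0
```

View pics/w4.png

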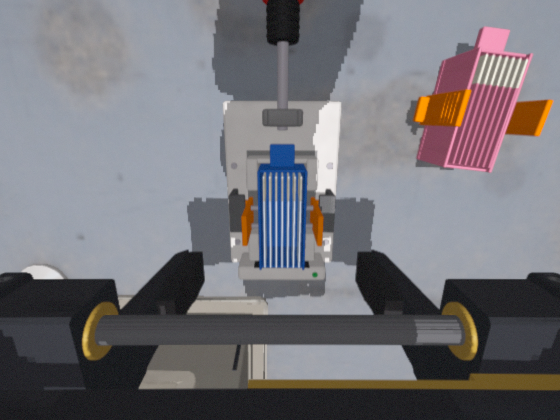

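The view shows the fingers straddling the paddles at (247,220) and (317,220), with the bolt tip clear of the tongue. Descend and pinch.

```bash
python3 -m inch '[[0,0.02,-1,0,86],[0,0,-1,0,86],[0,0,-1,0,86],[0,0,-0.3,0,86],[0,0,0,0,86]]' 35
python3 -m inch '[[0,0,0,0,30],[0,0,0,0,30],[0,0,0,0,30],[0,0,0,0,30],[0,0,0,0,30]]'
python3 -m inch '[[0,0,0,0,30],[0,0,0,0,30],[0,0,0,0,30]]'
```

```text
clock: 10.15
tool_pos: [0.6423, -0.1705, 0.0676]
eef_rot: [-0.013, 1.0, 0.0, -0.001]
contact_force: [0.1, 0.9, 0.3]
opening: 0.977
clock: 10.65
tool_pos: [0.6434, -0.1704, 0.0689]
eef_rot: [-0.013, 1.0, -0.0, 0.001]
contact_force: [-1.3, 0.5, 6.4]
opening: 0.539
clock: 10.95
tool_pos: [0.6435, -0.1701, 0.0695]
eef_rot: [-0.013, 1.0, 0.0, 0.001]
contact_force: [-1.5, 1.7, 9.3]
opening: 0.49
```

```bash
python3 -m inch '[[0,0,0,0,30],[0,0,0,0,30],[0,0,0,0,30]]'
python3 -m inch '[[0,0,0.2,0,30],[0,0,0.2,0,30],[0,0,0.2,0,30],[0,0,0.2,0,30],[0,0,0.2,0,30]]'
python3 -c "
from h import *
a=snap('wrist')['pixels'];b=snap('side')['pixels'][170:270,260:420]
b=cv2.resize(b,(672,420))
cv2.imwrite('pics/w5.png',cv2.resize(np.hstack([a,b])[...,::-1],(800,273)))"
```

```text
clock: 11.25
tool_pos: [0.6435, -0.1701, 0.0694]
eef_rot: [-0.013, 1.0, 0.0, 0.001]
contact_force: [-2.0, 0.5, 10.6]
opening: 0.489
clock: 11.75
tool_pos: [0.6426, -0.1705, 0.093]
eef_rot: [-0.013, 1.0, 0.0, -0.0]
contact_force: [0.7, 0.4, -2.5]
opening: 0.487
```

View pics/w5.png

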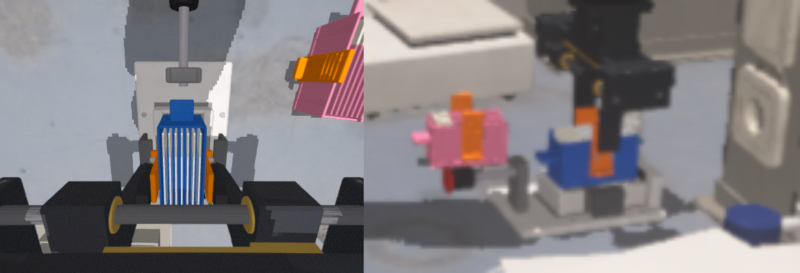

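The cassette rises level with the fingers and the weight reads about 2.5 N. Lift on to 15 cm.

```bash
python3 -m inch '[[0,0,0.4,0,30],[0,0,0.5,0,30],[0,0,0.6,0,30],[0,0,0.6,0,30],[0,0,0.6,0,30]]'
python3 -m inch '[[0,0,0.6,0,30],[0,0,0.6,0,30],[0,0,0.5,0,30],[0,0,0.3,0,30],[0,0,0.2,0,30]]'
python3 -m inch '[[0,0,0,0,30],[0,0,0,0,30],[0,0,0,0,30],[0,0,0,0,30],[0,0,0,0,30]]'
python3 - <<'E'
from m import *
w=snap('wrist');b=snap('side')
for c,t,px in blobs(b,(100,130,60),(125,255,255),(290,130,400,240),20):
    P=cloud(b,px); print('blue',c.round(1),t,np.percentile(P,5,axis=0).round(4),np.percentile(P,95,axis=0).round(4))
for n,s,roi in(('s',b,(275,215,325,255)),('w',w,(200,0,360,150))):
  for c,t,px in blobs(s,(0,120,50),(6,255,255),roi,8):
    P=cloud(s,px); print(n,'red',c.round(1),t,np.median(P,0).round(4))
cv2.imwrite('pics/w6.png',cv2.resize(np.hstack([w['pixels'],cv2.resize(b['pixels'][120:270,240:440],(560,420))])[...,::-1],(800,300)))
E
```

```text
clock: 12.35
tool_pos: [0.643, -0.1705, 0.1622]
eef_rot: [-0.013, 1.0, -0.0, 0.001]
contact_force: [0.8, -0.0, -2.2]
opening: 0.486
clock: 12.85
tool_pos: [0.6428, -0.1704, 0.216]
eef_rot: [-0.013, 1.0, -0.0, 0.0]
contact_force: [0.6, -0.0, -2.2]
opening: 0.486
clock: 13.35
tool_pos: [0.6425, -0.1704, 0.2148]
eef_rot: [-0.013, 1.0, 0.0, -0.0]
contact_force: [0.1, 0.5, -2.3]
opening: 0.487
blue [344.3 187.1] [326 177  38  20 385] [ 0.5967 -0.1938  0.1588] [ 0.6778 -0.1679  0.1993]
s red [291.  235.3] [290 232   3   8  21] [ 0.4868 -0.18    0.0517]
w red [281.4  23.3] [266  19  31  11 201] [ 0.4884 -0.1735  0.0612]
```

View pics/w6.png

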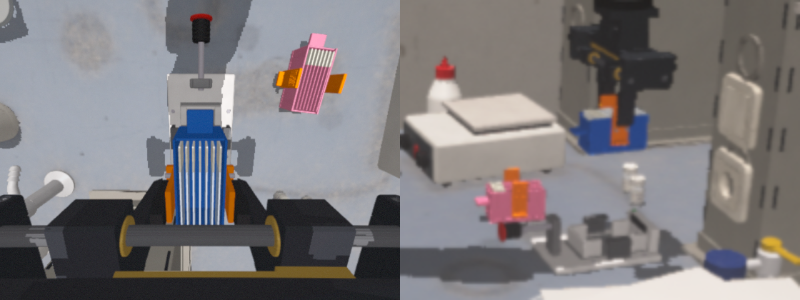

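The cassette hangs level and clear above the empty dock. The bolt is still out, with its rim at x 0.487.

```bash
python3 -c "
from plant import r
print(r.finish_job())"
```

```text
the job is handed in; nothing more can be done
None
```

The job is handed in. The cassette is unlocked and the gripper is holding it by its pinched catches, level and about 14.5 cm above its seat. The hand-in came at about 13.5 s on the robot's clock and gave no verdict.

- **Bolt:** I pulled the knob 24.9 mm, until the force rose to 19 N at the stop, then let go. After release the red rim had moved about 24.5 mm from its start. The last look still had it at x ≈ 0.487, against about 0.51 at the start, which is out past the required 18 mm.
- **Catches and lift:** The gripper closed on both catches at about 43 mm, where fully pinched should be 46 mm. The reading was also about 1.4 mm low on the 22 mm knob, so I took it as a reading offset or pad give, with both catches fully in. I had no direct reading of the catches.
- **Last checks:** The gripper was steady at z = 0.215 m and the load read about 2.3 N. The side view showed the cassette level and clear of the dock.
- **Bystanders:** I steered clear of them and the pink look-alike, but did not measure their positions again.

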